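Lift a freshly lacquered gourd with the tongs

TASK

Slide the wooden tray, with the freshly lacquered little gourd standing in it, across the table until the tray lies wholly on the sheet of white paper. Then take the tongs, close them on the gourd's waist and lift the gourd upright at least 8 cm clear of the tray, over the tray; finish while still squeezing the tongs and holding the gourd up there, still. The lacquer is wet: only the tongs may touch the gourd, it must not fall over, do not lift the tray off the table, and leave everything else standing where it is.

Things in the scene. Friction and masses are not known exactly. Their poses are not given: they have to be found in the camera images.
- sheet: Sheet of white A4 paper fixed flat on the table, 297 long (its x axis) by 210 wide (its y axis), practically no thickness; origin at its centre. It offers no resistance: things slide over it.
- tray: Shallow open wooden tray, loose, 0.45 kg; outside 150 long (its x axis) by 110 wide (its y axis) by 18 high, walls 6 thick, floor 6 thick; origin at the centre of its underside, z up. The gourd stands in it, up to 35 from its middle.
- tray_corner0 (a point): Outer bottom corner of the tray at its +x, +y.
- tray_corner1 (a point): Outer bottom corner of the tray at its +x, -y.
- tray_corner2 (a point): Outer bottom corner of the tray at its -x, -y.
- tray_corner3 (a point): Outer bottom corner of the tray at its -x, +y.
- gourd: Little brown bottle gourd, about 35 g, standing upright on its flat base (24 across) in the tray; 68 tall with its stem. Lower bulb 42 across at 14 to 20 above the base, waist 23 across at 37 above the base, upper bulb 29 across at 49 above the base, thin stem (6 across) from 60 up. Origin at the centre of its base, z up.
- gourd_waist (a point): Centre of the gourd's waist, 37.5 above its base: the place to take it with the tongs.
- tongs: Kitchen tongs, 215 long with the end ring, 0.115 kg, lying on their side: the arms swing open and shut level. Two steel arms (upright strips 22 high, 4 thick) run from a pivot pin at the ring end to silicone heads (30 long, 14 high, 5 thick) towards +x. Origin on the table, midway between the arms, 95 ahead of the pivot, 81 behind the middle of the heads, 11 ahead of the centre of mass.
- pivot (a point): Middle of the pivot pin (11 wide, upright) that joins the arms; 11 above the underside of the tongs.
- grip_a (a point): Grip point of the tongs: outer face of the left arm (+y of the tongs), at mid-height of the strip (11 above its underside), 95 ahead of the pivot. The outer face is flat for 55 either way along the arm.
- grip_b (a point): Grip point on the outer face of the right arm (-y of the tongs), opposite grip_a. Squeezing the two grip points together closes the tongs: 60 apart (outside) when open at rest, 54 when the arms are parallel, about 44 when the heads are shut on the gourd's waist.
- tip_a (a point): Middle of the inner face of the left head, at mid-height of the strip (11 above its underside), 176 ahead of the pivot.
- tip_b (a point): The same on the right head, opposite tip_a. The heads stand 57 apart inside when open at rest, 46 when the arms are parallel.
- tongs_arm (a joint): Closing angle of the tongs (rad): 0 open at rest, 0.06 arms parallel, 0.14 to 0.18 shut on the gourd's waist, 0.32 stop. A spring opens them: 8 N at the grip points begins to close them, 9.5 N holds them parallel, 12 N at 0.16. Squeezed part-way, to parallel, they can be carried firmly with the heads still apart.
- water_bottle: Clear plastic bottle with a blue cap, 66 across, 200 tall, standing; bystander, origin at the centre of its base.
- jar: Amber glass jar, 60 across, 75 tall; bystander, origin at the centre of its base.
- big_gourd: Large brown gourd, 80 across, 129 tall; bystander, origin at the centre of its base.
- tape_roll: White roll of masking tape lying flat, 90 across, 25 high; bystander, origin at the centre of its underside.
- bowl: White ceramic bowl, 110 across, 50 high; bystander, origin at the centre of its base.
- brush: Brush with a wooden handle lying flat, 190 long along its x axis; bystander, origin at its middle on the table.
- cup: Blue ceramic cup, 72 across, 85 high; bystander, origin at the centre of its base.
- saucer: White ceramic saucer, 100 across, 16 high; bystander, origin at the centre of its base.
Things that resemble listed ones, but are neither listed nor needed, are in the scene too. Of the things shaped like the tongs, the bare steel one is meant. Several things look just like the tray: the one meant starts farthest to the robot's left.

How it is judged:
On the way, in this order (a step that is already met when the one before it is completed fails the run):
1. the tray lies wholly on the sheet, at rest, with the gourd standing in it (x of tray_corner0 in the frame of sheet between -0.1495 and 0.1495 m and y of tray_corner0 in the frame of sheet between -0.106 and 0.106 m and x of tray_corner1 in the frame of sheet between -0.1495 and 0.1495 m and y of tray_corner1 in the frame of sheet between -0.106 and 0.106 m and x of tray_corner2 in the frame of sheet between -0.1495 and 0.1495 m and y of tray_corner2 in the frame of sheet between -0.106 and 0.106 m and x of tray_corner3 in the frame of sheet between -0.1495 and 0.1495 m and y of tray_corner3 in the frame of sheet between -0.106 and 0.106 m and x of gourd in the frame of tray between -0.075 and 0.075 m and y of gourd in the frame of tray between -0.055 and 0.055 m and linear speed of tray below 0.02 m/s and z of gourd in the frame of tray below 0.012 m and angle between gourd's own z axis and vertical below 0.2 rad), for 0.2 s.
2. the gourd is held by its waist between the heads of the gripped tongs, off the tray (contact force between tongs and gourd above 0.5 N and distance between gourd_waist and tip_a below 0.03 m and distance between gourd_waist and tip_b below 0.03 m and contact force between the fingers and tongs above 2 N and z of gourd in the frame of tray above 0.02 m and contact force between gourd and tray below 0.05 N), for 0.2 s.
At the end, for the whole second after the job is handed in: The gripper squeezes the tongs (over 2 N); only their heads (within 30 mm of its waist) carry the gourd: still, upright within 0.5 rad, over the tray, base 80 mm or more above the tray's floor. The tray lies flat with all corners on the sheet (1 mm grace) (x of tray_corner0 in the frame of sheet between -0.1495 and 0.1495 m and y of tray_corner0 in the frame of sheet between -0.106 and 0.106 m and x of tray_corner1 in the frame of sheet between -0.1495 and 0.1495 m and y of tray_corner1 in the frame of sheet between -0.106 and 0.106 m and x of tray_corner2 in the frame of sheet between -0.1495 and 0.1495 m and y of tray_corner2 in the frame of sheet between -0.106 and 0.106 m and x of tray_corner3 in the frame of sheet between -0.1495 and 0.1495 m and y of tray_corner3 in the frame of sheet between -0.106 and 0.106 m and x of gourd in the frame of tray between -0.075 and 0.075 m and y of gourd in the frame of tray between -0.055 and 0.055 m and contact force between tongs and gourd above 0.5 N and distance between gourd_waist and tip_a below 0.03 m and distance between gourd_waist and tip_b below 0.03 m and contact force between the fingers and tongs above 2 N and z of gourd in the frame of tray above 0.086 m and angle between gourd's own z axis and vertical below 0.5 rad and linear speed of gourd below 0.03 m/s and contact force between each of gourd, tongs and tray below 0.05 N and height (world z) of pivot above 0.04 m and angle between tray's own z axis and vertical below 0.05 rad and linear speed of tray below 0.02 m/s); the arm keeps its last pose, push and grip.
It fails at once if the gripper or arm touches the lacquered gourd (contact force between any of the fingers, the arm and gourd above 0.1 N).
It fails at once if the gourd falls over (angle between gourd's own z axis and vertical above 0.8 rad).
It fails at once if the tray is lifted or tipped instead of slid (height (world z) of tray above 0.012 m or angle between tray's own z axis and vertical above 0.15 rad).
It fails at once if a bystander is moved more than 20 mm or knocked over (distance of any of water_bottle, jar, big_gourd, tape_roll, bowl, brush, cup, saucer from where it was at the start of the episode above 0.02 m or angle between any of water_bottle, jar, big_gourd, tape_roll, bowl, cup, saucer's own z axis and vertical above 0.4 rad).
It also fails if it takes over 64 s, if anything falls off the work surface, if the arm or the gripper's body presses on something with over 40 N, if the wrist force passes 120 N, or if a joint passes its speed limit or range.

ROBOT

A 7-joint arm with a two-finger parallel gripper is mounted at the origin on the work surface. World frame = base frame: x ahead of the robot, y to its left, z up, the work surface at z = 0. Lengths are in m, angles in rad, forces in N, time in s.
With the tool pointing down it reaches from about 0.4 to 0.85 m from the base axis. Payload 10.4 kg.
Tool frame: the origin (TCP) lies between the finger pads; the fingertips stand 22 mm ahead of it and the grasp point (between the pads) lies 3 mm ahead of it; z points along the fingers, y is the line along which they close (so a half turn about z gives the same grasp; the last joint's range is limited). The gripper opens to 85 mm and grips with 20 to 120 N. Pads are 22 mm wide; open, the fingers measure 114 mm over their backs; the gripper's body (76 mm by 85 mm) begins 54 mm behind the grasp point. The pads swing forward as they close: fully open they stand 13 mm farther back than shut.
Start: joints at [1.254, 0.332, -0.065, 1.46, 0.022, 1.35, -0.088], TCP at [0.181, -0.598, 0.253] pointing down, gripper open.
Joint ranges: [-2.6, 2.6], [-0.5, 2.12], [-1.47, 1.34], [0.16, 2.42], [-1.27, 4.41], [0.06, 2.06], [-2.6, 2.6]. Speed limits (rad/s): [2.22, 2.22, 2.79, 2.79, 3.14, 3.14, 3.14].

INTERFACE

Orientations are given as a unit quaternion [x, y, z, w].
In Python, from workcell import manip, camera, ticket, boxes_of, outline_of gives the robot as it stands.
- The arm moves only by the tool carry_out, never from a script. Its argument "deltas" is a list of rows, each a list of 5 numbers: the shift along the tool's x, y, z as a fraction of full scale, then the turn about the tool's z as a fraction of full scale, then the opening, from -1 (shut) to 1 (fully open), so that 0 is half open. In form: [[tx, ty, tz, spin, gripper], ...]. A call has 1 to 20 rows; each row is the pose to reach, as a shift and turn from the pose commanded when the call began, along the tool's axes at that moment; what a row does not reach only later rows make up. Full scale, the value 1, is 150 mm for a shift and 30 degrees for a turn. A row lasts 1/8 s, in which the tool goes at most 62.5 mm and 10.7 degrees, less where a joint would pass 70% of its speed; a pose out of reach is approached as far as the arm can. A call with a number of a shift or a turn outside -1 to 1 is refused whole. A call with a gripper value outside its range is refused whole. The fingers move at their own pace and stop on an object; "force" is the grip in N (left out, the last holds). Time passes only in rows, so rows that repeat a pose let the fingers close. It gives the time, the measured TCP pose, the force, the opening and the grip force at its end, in the units of the state.
- manip.get_obs(): the state, without advancing time (a new reading comes with each control period).
- camera(name): name is "side" or "top"; returns a dict with "img" (400x640x3 uint8, red, green, blue), "depth" (400x640 float32, m along the optical axis (not along the pixel's ray), 0 where there is no reading), "vertical_fov" (degrees; the focal length in pixels is half the picture's height over the tangent of half this angle, whatever the lens; pixels are square), "cx", "cy" (the principal point, pixels), "k1" (the pictures are not rectified: a ray, as slopes to the right and down, at radius r is drawn at 1 + k1 r^2 times it, then the intrinsics apply), "R" (3x3) and "t" (3): a world point X has camera coordinates R X + t. Camera axes: x right, y down, z forward; pixel columns grow to the right and rows downward; lengths in m; the calibration is good to about 2 mm. A picture is of the moment at which its call begins.
- ticket.hand_in(): hands the job in; it is judged then, once.
Trained networks look in a picture, given as the dict that the camera call returned (one of the last four; its "shot" number tells which), for a name from the list of things; names that differ only in an ending like _2 or _b are one class to them, and where a whole thing is asked for, a point or a joint stands for the part that bears it (a point fixed in the world has none). Each returns a list of dicts, best first, with "conf" (0 to 1); they miss things now and then, are a little off and sometimes report something else, mostly with a low value. They report only what shows in the picture. A call takes as long as a camera call. They do not tell look-alikes from the thing itself.
- boxes_of(query, picture): "position" ([x, y, z] in m, in world coordinates, good to about 4 mm: the middle of the surface that is visible of it).
- outline_of(query, picture): "region" (400x640 bool, what is visible of it).
The state is a dict: "clock": time; "joint_pos": joint angles; "joint_velocities": joint speeds; "tau": joint torques, N m; "position": TCP position; "ee_rot": TCP orientation; "ft_force": force on the tool from outside, world axes, zero at the start; "torque": the same for the moment, N m; "grip_width": opening from 0.0 (shut) to 1.0 (fully open); "grasp_force": force on a finger pad.
Only numpy, scipy, OpenCV 4.12 (cv2) and the standard library are available. Lean on these libraries where they do the work, as an engineer would, in place of code of your own. Each camera call takes 0.05 s, during which the arm holds its last target. There are 200 camera calls.

## Working session

There is one attempt and no reset: what is moved stays moved. The work goes in short steps, Python scripts to look and compute and a tool call to move; the robot and the scene stay as the last step left them, time stands still between calls to the robot, and variables do not carry over. Pictures are saved under pics/ and viewed, at most 10 in all, crops included, and the job is handed in when it is done.

Besides the shell and the picture viewer there is one more tool, called after ">>>" as name(argument=value, ...), one argument or row to a line, values as JSON. carry_out: Moves the arm, as the interface text tells. Its arguments: {"type":"object","properties":{"deltas":{"type":"array","items":{"type":"array","items":{"type":"number"}}},"force":{"type":"number"}},"required":["deltas"]}

```bash
mkdir -p pics; ls
cat > h.py <<'E'
import numpy as np, cv2
from workcell import manip, camera, ticket, boxes_of, outline_of
def cloud(p):
    img=p["img"];h,w=img.shape[:2]
    f=h/2/np.tan(np.radians(p["vertical_fov"])/2)
    v,u=np.mgrid[:h,:w].astype(float)
    xd=(u-p["cx"])/f; yd=(v-p["cy"])/f
    x,y=xd.copy(),yd.copy()
    for _ in range(15):
        s=1+p["k1"]*(x*x+y*y); x=xd/s;y=yd/s
    d=p["depth"]
    C=np.stack([x*d,y*d,d],-1)
    W=(C-np.array(p["t"]))@np.array(p["R"])
    W[d==0]=np.nan
    return W
def save(n,img,s=1): cv2.imwrite("pics/"+n,cv2.resize(img[:,:,::-1],None,fx=s,fy=s,interpolation=cv2.INTER_CUBIC))
E
python3 - <<'E'
from h import *
o=manip.get_obs(); print({k:np.round(v,3) for k,v in o.items()})
for n in("top","side"):
    p=camera(n); save(n+"0.png",p["img"]); print(n,np.round(p["R"],3).tolist(),np.round(p["t"],3),p["vertical_fov"],p["k1"])
    W=cloud(p)
    for q in["sheet","tray","gourd","tongs","pivot","grip_a","tip_a","water_bottle","jar","big_gourd","tape_roll","bowl","brush","cup","saucer"]:
        try:
            for r in boxes_of(q,p)[:5]: print(n,q,np.round(r["position"],3),round(r["conf"],2))
        except Exception as e: print(q,e)
E
```

```text
pics
{'clock': np.float64(0.0), 'joint_pos': array([ 1.254,  0.333, -0.065,  1.461,  0.022,  1.35 , -0.089]), 'joint_velocities': array([-0.001, -0.001,  0.001, -0.   , -0.001,  0.001, -0.001]), 'tau': array([ 1.0000e-03, -6.2544e+01,  4.9000e-02, -3.9161e+01,  1.6000e-02,
        1.0000e-02, -0.0000e+00]), 'position': array([ 0.181, -0.598,  0.253]), 'ee_rot': array([ 0.989,  0.146, -0.   , -0.001]), 'ft_force': array([-0.066,  0.306,  0.145]), 'torque': array([ 0.079, -0.044,  0.071]), 'grasp_force': np.float64(0.0), 'grip_width': np.float64(0.999)}
top [[0.006, -1.0, 0.017], [-0.992, -0.008, -0.126], [0.126, -0.017, -0.992]] [-0.021  0.487  1.241] 47.4367047082344 0.043096162230583206
top sheet [0.536 0.021 0.001] 0.71
top sheet [ 0.546 -0.274  0.021] 0.52
top tray [0.278 0.204 0.004] 0.79
top tray [0.549 0.277 0.002] 0.63
top gourd [0.571 0.29  0.036] 0.62
top tongs [ 0.188 -0.289  0.021] 0.98
top tongs [ 0.548 -0.243  0.022] 0.93
top pivot [ 0.187 -0.288  0.022] 0.88
top grip_a [ 0.187 -0.287  0.021] 0.91
top grip_a [ 0.545 -0.243  0.02 ] 0.87
top grip_a [ 0.211 -0.304  0.022] 0
[... 1342 characters left out ...]
74
side grip_a [ 0.549 -0.248  0.016] 0.55
side grip_a [ 0.209 -0.305  0.008] 0.51
side grip_a [ 0.547 -0.276  0.01 ] 0.49
side tip_a [ 0.549 -0.239  0.015] 0.98
side tip_a [ 0.21  -0.305  0.013] 0.85
side tip_a [ 0.195 -0.284  0.014] 0.65
side tip_a [ 0.548 -0.273  0.01 ] 0.64
side water_bottle [0.765 0.179 0.108] 0.94
side jar [ 0.783 -0.09   0.048] 0.62
side big_gourd [ 0.749 -0.244  0.06 ] 0.72
side big_gourd [0.741 0.288 0.057] 0.17
side tape_roll [0.422 0.472 0.024] 0.89
side bowl [ 0.404 -0.491  0.035] 0.86
side bowl [0.546 0.278 0.01 ] 0.47
side brush [ 0.655 -0.458  0.02 ] 0.78
side cup [0.544 0.279 0.004] 0.5
side cup [ 0.784 -0.095  0.049] 0.36
side saucer [0.641 0.474 0.012] 0.93
```

View pics/top0.png

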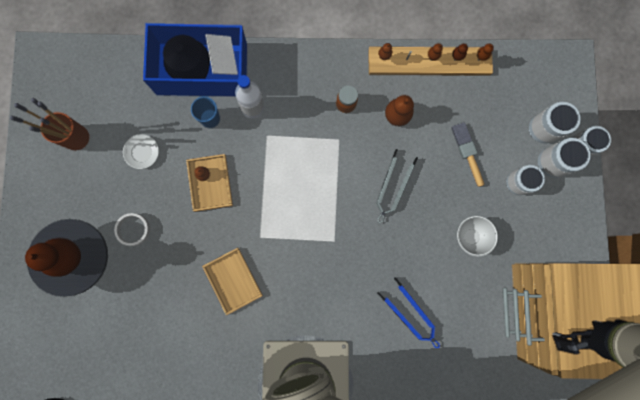

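View pics/side0.png

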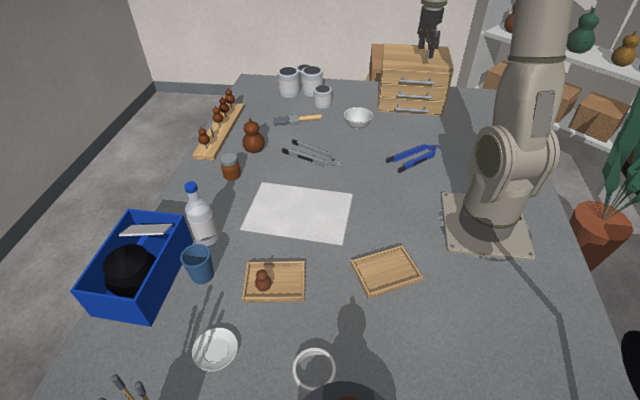

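Top view: tray candidates are the wooden tray with the gourd at px (210,182) and the empty one at (233,280). The first is farther left and holds the gourd, so I choose it. For the tongs, the bare steel ones are at (400,185) and the blue ones at (410,315), so I choose the steel ones. Sheet at (300,188). I'll measure next and crop to check.

```bash
cat >> h.py <<'E'
def rect(P):
    (c,s,a)=cv2.minAreaRect((P[:,:2]*1000).astype(np.float32)); return np.round(c,1),np.round(s,1),round(a,1)
def box(W,x0,x1,y0,y1,z0,z1):
    return (W[...,0]>x0)&(W[...,0]<x1)&(W[...,1]>y0)&(W[...,1]<y1)&(W[...,2]>z0)&(W[...,2]<z1)
E
python3 - <<'E'
from h import *
for n in("top","side"):
    p=camera(n);W=cloud(p)
    g=p["img"].min(-1)
    m=box(W,.33,.75,-.13,.17,-.01,.012)&(g>150); print(n,"sheet",rect(W[m]),np.median(W[m][:,2]))
    t=box(W,.4,.68,.18,.38,.0125,.026); print("tray rim",rect(W[t]),t.sum())
    m=box(W,.45,.68,.18,.38,.03,.1); P=W[m]; print("gourd",rect(P),P.max(0))
    for lo,hi in((.03,.048),(.048,.06),(.062,.08)):
        q=P[(P[:,2]>lo)&(P[:,2]<hi)]; print(lo,np.round(q.mean(0),4) if len(q) else 0, q[:,:2].min(0) if len(q) else 0, q[:,:2].max(0) if len(q) else 0)
    m=box(W,.42,.7,-.38,-.17,.013,.04); P=W[m]; print("tongs",rect(P),len(P),np.median(P[:,2]))
    for x in np.arange(.42,.7,.02):
        q=P[(P[:,0]>x)&(P[:,0]<x+.02)]
        if len(q): 
            y=np.sort(q[:,1]); c=np.split(y,np.where(np.diff(y)>.008)[0]+1); print(round(x+.01,2),[(round(a[0],3),round(a[-1],3),len(a)) for a in c])
    m=box(W,.0,.35,-.75,-.4,.03,.4); print("drawer top",np.percentile(W[m][:,2],[50,90]) if m.any() else 0)
    if n=="top": save("crop0.png",np.hstack([p["img"][140:230,170:260],p["img"][140:230,355:445]]),4)
E
```

```text
top sheet (array([540.6,  20.4]), array([212.7, 299.2]), 87.3) 0.0013136649905374183
tray rim (array([553.4, 261.7]), array([150.8, 143.9]), 9.9) 431
gourd (array([571. , 295.1]), array([32.3, 37.2]), 28.9) [0.59046232 0.31621405 0.0754411 ]
0.03 [0.5679 0.2898 0.0357] [0.55372318 0.27669281] [0.59046232 0.31621405]
0.048 [0.5702 0.2913 0.0571] [0.55996097 0.28241739] [0.5849686  0.30949262]
0.062 [0.5739 0.2959 0.0655] [0.56404494 0.28600598] [0.58433841 0.30825681]
tongs (array([ 541.1, -246.8]), array([ 66.7, 214.2]), 68.9) 462 0.02212599351328269
0.45 [(np.float64(-0.216), np.float64(-0.199), 11)]
0.47 [(np.float64(-0.248), np.float64(-0.206), 42)]
0.49 [(np.float64(-0.257), np.float64(-0.243), 25), (np.float64(-0.21), np.float64(-0.198), 17)]
0.51 [(np.float64(-0.266), np.float64(-0.249), 27), (np.float64(-0.215), np.float64(-0.199), 33)]
0.53 [(np.float64(-0.274), np.float64(-0.258), 29), (np.float64(-0.224), np.float64(-0.208), 28)]
0.55 [(np.float64(-0.285), np.float64(-0.269), 26), (np.float64(-0.23), np.float64(-0.213), 27)]
0.57 [(np.float64(-0.291), np.float64(-0.275), 27
[... 1303 characters left out ...]
15), np.float64(-0.197), 27)]
0.53 [(np.float64(-0.274), np.float64(-0.256), 19), (np.float64(-0.221), np.float64(-0.205), 24)]
0.55 [(np.float64(-0.283), np.float64(-0.267), 15), (np.float64(-0.228), np.float64(-0.212), 24)]
0.57 [(np.float64(-0.293), np.float64(-0.273), 14), (np.float64(-0.238), np.float64(-0.22), 25)]
0.59 [(np.float64(-0.3), np.float64(-0.283), 16), (np.float64(-0.243), np.float64(-0.226), 25)]
0.61 [(np.float64(-0.309), np.float64(-0.293), 13), (np.float64(-0.253), np.float64(-0.235), 23)]
0.63 [(np.float64(-0.314), np.float64(-0.307), 7), (np.float64(-0.256), np.float64(-0.243), 20)]
0.65 [(np.float64(-0.256), np.float64(-0.248), 10)]
drawer top [0.17629268 0.31738059]
```

View pics/crop0.png

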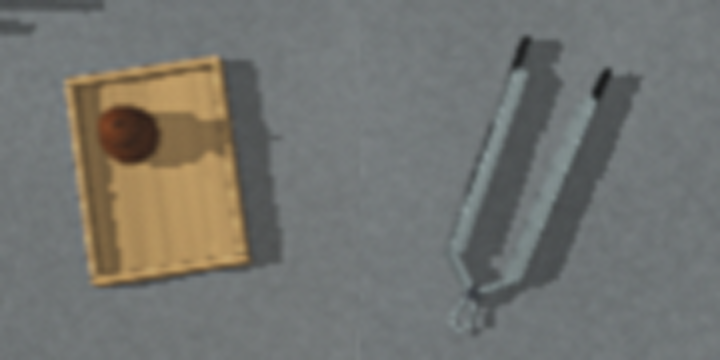

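The crop shows the gourd in the tray's upper left (far left) part and the steel tongs with black heads pointing away from the robot. Plan: grip the tray's near short wall, which is well clear of the gourd, and slide the tray. The tray is at (0.551,0.278) with yaw 9°, and the wall is at (0.480,0.267).

```bash
cat >> h.py <<'E'
def plan(*tg, start=None):
    """targets (x,y,z,yaw of tool x deg): remaining shift/turn from present pose, in full scales"""
    o=manip.get_obs(); q=o["ee_rot"]; p=np.array(o["position"]); yaw=2*np.degrees(np.arctan2(q[1],q[0]))
    print("now",np.round(p,4),"yaw",round((yaw+180)%360-180,2),"t",round(float(o["clock"]),2))
    if start: p,yaw=np.array(start[:3]),start[3]
    for x,y,z,w in tg:
        c,s=np.cos(np.radians(yaw)),np.sin(np.radians(yaw)); d=np.array([x,y,z])-p
        dy=(w-yaw+180)%360-180
        print((x,y,z,w),"->",np.round(np.array([d[0]*c+d[1]*s,d[0]*s-d[1]*c,-d[2]])/.15,3),"spin",round(-dy/30,3))
E
python3 -c "
from h import *
plan((.281,-.411,.27,46.8),(.37,-.30,.27,46.8)); 
plan((.40,-.25,.27,76.8),start=(.281,-.411,.27,46.8))
plan((.45,-.07,.27,99),start=(.40,-.25,.27,76.8))
plan((.48,.12,.2,99),start=(.45,-.07,.27,99))
plan((.48,.267,.1,99),start=(.48,.12,.2,99))"
```

```text
now [ 0.181  -0.5982  0.2533] yaw 16.83 t 1.7
(0.281, -0.411, 0.27, 46.8) -> [ 1.    -1.002 -0.111] spin -0.999
(0.37, -0.3, 0.27, 46.8) -> [ 1.782 -1.538 -0.111] spin -0.999
now [ 0.181  -0.5982  0.2533] yaw 16.83 t 1.7
(0.4, -0.25, 0.27, 76.8) -> [ 1.326 -0.156 -0.   ] spin -1.0
now [ 0.181  -0.5982  0.2533] yaw 16.83 t 1.7
(0.45, -0.07, 0.27, 99) -> [ 1.244  0.051 -0.   ] spin -0.74
now [ 0.181  -0.5982  0.2533] yaw 16.83 t 1.7
(0.48, 0.12, 0.2, 99) -> [1.22  0.396 0.467] spin 0.0
now [ 0.181  -0.5982  0.2533] yaw 16.83 t 1.7
(0.48, 0.267, 0.1, 99) -> [0.968 0.153 0.667] spin 0.0
```

>>> carry_out(
  deltas=[
    [0.3, -0.3, -0.11, -0.3, -0.2],
    [0.6, -0.6, -0.11, -0.6, -0.2],
    [1, -1, -0.11, -1, -0.2],
    [1, -1, -0.11, -1, -0.2],
    [1, -1, -0.11, -1, -0.2],
  ],
)

```text
clock: 2.33
position: [0.2822, -0.4101, 0.2703]
ee_rot: [0.917, 0.398, 0.0, 0.001]
ft_force: [0.1, -0.5, 0.2]
grip_width: 0.404
grasp_force: 0.0
```

>>> carry_out(
  deltas=[
    [0.4, -0.06, 0, -0.35, -0.2],
    [0.8, -0.12, 0, -0.7, -0.2],
    [1, -0.15, 0, -1, -0.2],
    [1, -0.15, 0, -1, -0.2],
  ],
)

```text
clock: 2.82
position: [0.3682, -0.2861, 0.2699]
ee_rot: [0.783, 0.622, 0.0, 0.0]
ft_force: [-0.5, -0.2, 0.5]
grip_width: 0.399
grasp_force: 0.0
```

>>> carry_out(
  deltas=[
    [0.4, 0, 0, -0.35, -0.2],
    [0.8, 0, 0, -0.7, -0.2],
    [1, 0, 0, -0.74, -0.2],
    [1, 0, 0, -0.74, -0.2],
  ],
)

```text
clock: 3.32
position: [0.4019, -0.1405, 0.2701]
ee_rot: [0.65, 0.76, 0.0, 0.0]
ft_force: [0.8, -1.1, -0.1]
grip_width: 0.398
grasp_force: 0.0
```

```bash
python3 -c "
from h import *
plan((.48,.12,.2,99),(.48,.267,.1,99)); print(manip.get_obs()['grip_width'])"
```

```text
now [ 0.4019 -0.1405  0.2701] yaw 98.95 t 3.33
(0.48, 0.12, 0.2, 99) -> [1.634 0.785 0.467] spin -0.002
(0.48, 0.267, 0.1, 99) -> [2.602 0.937 1.134] spin -0.002
0.3981981406069645
```

>>> carry_out(
  deltas=[
    [0.35, 0.12, 0, 0, -0.2],
    [0.7, 0.24, 0, 0, -0.2],
    [1, 0.35, 0, 0, -0.2],
    [1, 0.35, 0, 0, -0.2],
  ],
)

```text
clock: 3.82
position: [0.4307, 0.0169, 0.2702]
ee_rot: [0.649, 0.761, 0.001, 0.0]
ft_force: [0.4, -0.5, -0.7]
grip_width: 0.398
grasp_force: 0.0
```

>>> carry_out(
  deltas=[
    [0.35, 0.15, 0.1, 0, -0.2],
    [0.7, 0.3, 0.3, 0, -0.2],
    [1, 0.5, 0.6, 0, -0.2],
    [1, 0.5, 0.8, 0, -0.2],
    [1, 0.5, 0.8, 0, -0.2],
  ],
)

```text
clock: 4.45
position: [0.4799, 0.1734, 0.147]
ee_rot: [0.651, 0.759, -0.002, -0.002]
ft_force: [0.1, 0.5, 1.0]
grip_width: 0.399
grasp_force: 0.0
```

Run:
```python
from h import *
plan((.48,.267,.1,99),(.48,.267,.031,99))
p=camera("side");W=cloud(p)
t=box(W,.4,.68,.18,.38,.0125,.026); print("rim",rect(W[t]),t.sum())
p=camera("top"); save("t1.png",p["img"][130:260,150:310],4)
```

```text
now [0.4799 0.1734 0.147 ] yaw 98.84 t 4.45
(0.48, 0.267, 0.1, 99) -> [0.617 0.096 0.314] spin -0.005
(0.48, 0.267, 0.031, 99) -> [0.617 0.096 0.774] spin -0.005
rim (array([550.8, 278. ]), array([148.2, 113.1]), 10.0) 560
```

View pics/t1.png

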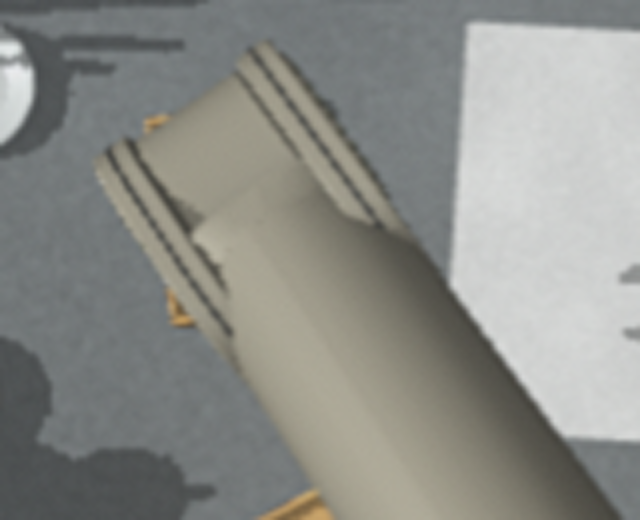

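The top camera's view of the tray is blocked by the arm link, so I'll use the side camera. It confirms the tray at (0.551,0.278) with yaw about 9.7°. Descend on the wall now.

>>> carry_out(
  deltas=[
    [0.3, 0.05, 0.15, 0, -0.2],
    [0.61, 0.1, 0.31, 0, -0.2],
    [0.61, 0.1, 0.31, 0, -0.2],
    [0.61, 0.1, 0.5, 0, -0.2],
    [0.61, 0.1, 0.65, 0, -0.2],
    [0.61, 0.1, 0.77, 0, -0.2],
    [0.61, 0.1, 0.77, 0, -0.2],
  ],
)

```text
clock: 5.42
position: [0.4806, 0.2677, 0.0335]
ee_rot: [0.65, 0.76, -0.001, -0.0]
ft_force: [0.0, -0.5, 1.0]
grip_width: 0.398
grasp_force: 0.0
```

Run:
```python
from h import *
plan((.48,.266,.031,99))
p=camera("side"); save("s1.png",p["img"][200:330,200:440],3)
```

```text
now [0.4806 0.2677 0.0335] yaw 98.98 t 5.42
(0.48, 0.266, 0.031, 99) -> [-0.01  -0.005  0.016] spin -0.001
```

View pics/s1.png

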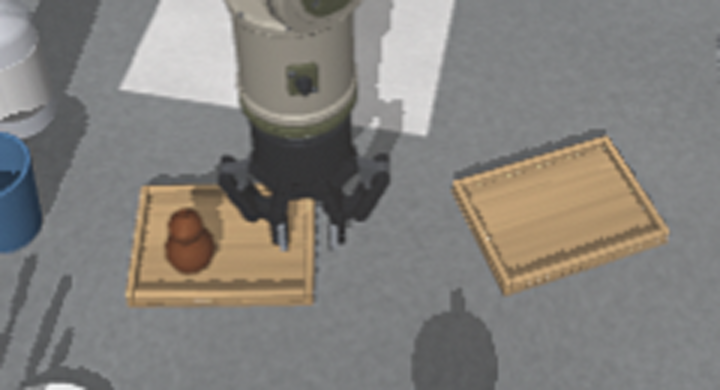

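The picture shows the fingers straddling the tray's near wall (crop px 308,225), clear of the gourd at (188,240). Close gently.

>>> carry_out(
  deltas=[
    [0, 0, 0.01, 0, -0.45],
    [0, 0, 0.01, 0, -0.6],
    [0, 0, 0.01, 0, -0.7],
    [0, 0, 0.01, 0, -0.78],
    [0, 0, 0.01, 0, -0.84],
    [0, 0, 0.01, 0, -0.9],
    [0, 0, 0.01, 0, -1],
    [0, 0, 0.01, 0, -1],
  ],
  force=30,
)

```text
clock: 6.48
position: [0.4806, 0.2687, 0.0328]
ee_rot: [0.649, 0.761, -0.0, -0.0]
ft_force: [-4.1, -0.6, 5.2]
grip_width: 0.055
grasp_force: 29.6
```

>>> carry_out(
  deltas=[
    [-0.02, -0.003, 0, 0, -1],
    [-0.06, -0.009, 0, 0, -1],
    [-0.11, -0.016, 0, 0, -1],
    [-0.17, -0.024, 0, 0, -1],
    [-0.24, -0.034, 0, 0, -1],
    [-0.32, -0.046, 0, 0, -1],
    [-0.4, -0.057, 0, 0, -1],
    [-0.48, -0.069, 0, 0, -1],
    [-0.56, -0.08, 0, 0, -1],
    [-0.64, -0.091, 0, 0, -1],
    [-0.71, -0.101, 0, 0, -1],
    [-0.77, -0.11, 0, 0, -1],
    [-0.82, -0.117, 0, 0, -1],
    [-0.86, -0.123, 0, 0, -1],
    [-0.88, -0.126, 0, 0, -1],
  ],
)

```text
clock: 8.35
position: [0.4829, 0.135, 0.0328]
ee_rot: [0.649, 0.761, 0.0, 0.0]
ft_force: [0.4, 3.7, 3.8]
grip_width: 0.056
grasp_force: 29.9
```

Run:
```python
from h import *
p=camera("side");W=cloud(p)
plan((.484,.012,.033,99))
t=box(W,.4,.68,.05,.26,.0125,.026); print("rim",rect(W[t]),t.sum())
print([ (np.round(r["position"],3),r["conf"]) for r in boxes_of("gourd",p)])
save("s2.png",p["img"][150:330,180:440],3)
```

```text
now [0.4829 0.1348 0.0328] yaw 99.02 t 8.4
(0.484, 0.012, 0.033, 99) -> [-0.81  -0.121 -0.001] spin 0.001
rim (array([547.6, 144.6]), array([162.8, 113.5]), 9.9) 413
[(array([0.568, 0.172, 0.039]), 0.49)]
```

View pics/s2.png

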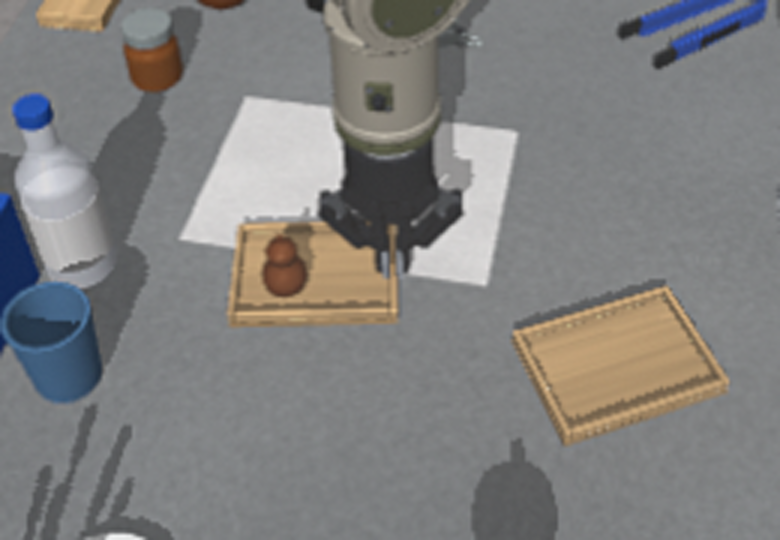

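The gourd is still upright (crop px 283,268) and the tray is halfway onto the sheet. Continue.

>>> carry_out(
  deltas=[
    [-0.02, -0.003, 0, 0, -1],
    [-0.06, -0.009, 0, 0, -1],
    [-0.11, -0.016, 0, 0, -1],
    [-0.17, -0.025, 0, 0, -1],
    [-0.24, -0.036, 0, 0, -1],
    [-0.32, -0.048, 0, 0, -1],
    [-0.4, -0.06, 0, 0, -1],
    [-0.48, -0.072, 0, 0, -1],
    [-0.56, -0.084, 0, 0, -1],
    [-0.64, -0.096, 0, 0, -1],
    [-0.71, -0.106, 0, 0, -1],
    [-0.76, -0.114, 0, 0, -1],
    [-0.79, -0.118, 0, 0, -1],
    [-0.81, -0.121, 0, 0, -1],
    [-0.81, -0.121, 0, 0, -1],
  ],
)

```text
clock: 10.32
position: [0.484, 0.0117, 0.0328]
ee_rot: [0.649, 0.76, -0.0, 0.0]
ft_force: [0.2, 2.8, 5.5]
grip_width: 0.059
grasp_force: 30.3
```

>>> carry_out(
  deltas=[
    [0, 0, 0, 0, -0.8],
    [0, 0, 0, 0, -0.5],
    [0, 0, 0, 0, -0.2],
    [0, 0, 0, 0, -0.2],
    [0, 0, -0.1, 0, -0.2],
    [0, 0, -0.3, 0, -0.2],
    [0, 0, -0.7, 0, -0.2],
    [0, 0, -1, 0, -0.2],
    [0, 0, -1, 0, -0.2],
  ],
)

```text
clock: 11.45
position: [0.4859, 0.0129, 0.1868]
ee_rot: [0.649, 0.761, 0.001, 0.003]
ft_force: [-0.3, -1.0, -1.3]
grip_width: 0.401
grasp_force: 0.0
```

Run:
```python
from h import *
p=camera("side");W=cloud(p)
t=box(W,.4,.68,-.1,.15,.0125,.026); print("rim",rect(W[t]),t.sum())
P=W[box(W,.5,.65,-.06,.13,.03,.1)]; print("gourd",rect(P),P.max(0))
for lo,hi in((.03,.048),(.048,.06),(.062,.08)):
  q=P[(P[:,2]>lo)&(P[:,2]<hi)]; print(lo,q[:,:2].min(0),q[:,:2].max(0))
d=np.radians(-22); c=(.541,-.2575)
plan((.484,-.1,.25,69),(.5,-.24,.25,-22))
```

```text
rim (array([555.,  23.]), array([150.3, 113.4]), 9.7) 399
gourd (array([576.,  45.]), array([38.9, 30. ]), 22.7) [0.59782183 0.06020956 0.07696095]
0.03 [0.55802173 0.03309709] [0.59782183 0.06020956]
0.048 [0.56477985 0.04069684] [0.59082752 0.0559633 ]
0.062 [0.5677934  0.03445161] [0.59060261 0.05204061]
now [0.4848 0.0125 0.1846] yaw 99.03 t 11.5
(0.484, -0.1, 0.25, 69) -> [-0.74  -0.123 -0.436] spin 1.001
(0.5, -0.24, 0.25, -22) -> [-1.678 -0.164 -0.436] spin 4.034
```

>>> carry_out(
  deltas=[
    [-0.1, 0, -0.3, 0.33, 0.2],
    [-0.4, -0.06, -0.4, 0.67, 0.6],
    [-0.74, -0.12, -0.4, 1, 1],
    [-0.74, -0.12, -0.4, 1, 1],
  ],
)

```text
clock: 12.0
position: [0.4825, -0.1042, 0.2415]
ee_rot: [0.826, 0.563, -0.001, -0.001]
ft_force: [-0.2, 0.4, 0.4]
grip_width: 1.0
grasp_force: 0.0
```

Run:
```python
from h import *
plan((.53,-.2,.25,39))
plan((.552,-.249,.25,9),start=(.53,-.2,.25,39))
```

```text
now [ 0.4825 -0.1042  0.2415] yaw 68.55 t 12.0
(0.53, -0.2, 0.25, 39) -> [-0.479  0.528 -0.056] spin 0.985
now [ 0.4825 -0.1042  0.2415] yaw 68.55 t 12.0
(0.552, -0.249, 0.25, 9) -> [-0.092  0.346 -0.   ] spin 1.0
```

>>> carry_out(
  deltas=[
    [-0.2, 0.2, 0, 0.33, 1],
    [-0.4, 0.4, 0, 0.67, 1],
    [-0.48, 0.53, 0, 1, 1],
  ],
)

```text
clock: 12.38
position: [0.532, -0.197, 0.2413]
ee_rot: [0.944, 0.331, -0.001, -0.001]
ft_force: [-0.6, 0.4, -0.1]
grip_width: 1.003
grasp_force: 0.0
```

>>> carry_out(
  deltas=[
    [-0.05, 0.2, 0, 0.33, 1],
    [-0.09, 0.35, 0, 0.67, 1],
    [-0.09, 0.35, 0, 1, 1],
  ],
)

```text
clock: 12.75
position: [0.5546, -0.2455, 0.2409]
ee_rot: [0.997, 0.076, -0.001, -0.001]
ft_force: [-0.6, 0.6, -0.4]
grip_width: 0.998
grasp_force: 0.0
```

>>> carry_out(
  deltas=[
    [0, 0, 0.2, 0.33, 1],
    [0, 0, 0.4, 0.67, 1],
    [0, 0, 0.5, 1, 1],
    [0, 0, 0.5, 1, 1],
  ],
)

```text
clock: 13.25
position: [0.5539, -0.2435, 0.1657]
ee_rot: [0.984, -0.18, -0.002, -0.001]
ft_force: [-0.6, 0.0, -0.1]
grip_width: 1.004
grasp_force: 0.0
```

Run:
```python
from h import *
plan((.552,-.2495,.023,-22.5))
p=camera("side");W=cloud(p)
P=W[box(W,.42,.7,-.38,-.17,.013,.04)]; print("tongs",rect(P))
t=box(W,.4,.68,-.1,.15,.0125,.026); print("rim",rect(W[t]),t.sum())
P=W[box(W,.5,.65,-.06,.13,.03,.1)]; print("gourd",rect(P))
p=camera("top");W=cloud(p)
P=W[box(W,.42,.7,-.38,-.17,.013,.04)]; print("tongs",rect(P))
P=W[box(W,.5,.65,-.06,.13,.03,.1)]; print("gourd top",rect(P))
```

```text
now [ 0.5539 -0.2435  0.1657] yaw -20.78 t 13.25
(0.552, -0.2495, 0.023, -22.5) -> [0.003 0.042 0.952] spin 0.057
tongs (array([ 542.6, -246.7]), array([ 70.2, 213.9]), 68.8)
rim (array([555.1,  23. ]), array([150.2, 112.5]), 10.3) 402
gourd (array([576.4,  46.5]), array([38. , 30.9]), 12.6)
tongs (array([ 542.3, -246.3]), array([ 61.7, 214.8]), 69.8)
gourd top (array([575.5,  38.1]), array([31.4, 35.2]), 12.5)
```

>>> carry_out(
  deltas=[
    [0.005, 0.045, 0.2, 0.04, 1],
    [0.005, 0.045, 0.45, 0.04, 1],
    [0.005, 0.045, 0.7, 0.04, 1],
    [0.005, 0.045, 0.85, 0.04, 1],
    [0.005, 0.045, 0.93, 0.04, 1],
    [0.005, 0.045, 0.95, 0.04, 1],
    [0.005, 0.045, 0.95, 0.04, 1],
  ],
)

```text
clock: 14.22
position: [0.5536, -0.2517, 0.0263]
ee_rot: [0.981, -0.192, 0.001, 0.0]
ft_force: [-0.0, 1.0, 0.7]
grip_width: 0.997
grasp_force: 0.0
```

Run:
```python
from h import *
plan((.553,-.2505,.023,-22))
p=camera("side"); save("s3.png",p["img"][100:200,240:390],4)
```

```text
now [ 0.5536 -0.2517  0.0263] yaw -22.12 t 14.22
(0.553, -0.2505, 0.023, -22) -> [-0.007 -0.006  0.022] spin -0.004
```

View pics/s3.png

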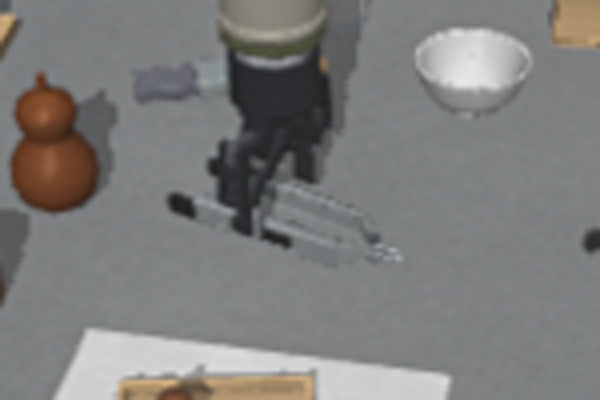

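The fingers straddle the steel arms near mid-length (crop px 245,215), with heads to the left and ring to the right. Close to the parallel position.

>>> carry_out(
  deltas=[
    [0, 0, 0.01, 0, 0.8],
    [0, 0, 0.01, 0, 0.6],
    [0, 0, 0.01, 0, 0.45],
    [0, 0, 0.01, 0, 0.35],
    [0, 0, 0.01, 0, 0.27],
    [0, 0, 0.01, 0, 0.27],
    [0, 0, 0.01, 0, 0.27],
  ],
  force=25,
)

```text
clock: 15.15
position: [0.5537, -0.2516, 0.0248]
ee_rot: [0.981, -0.192, 0.001, 0.0]
ft_force: [-1.5, 0.4, 7.9]
grip_width: 0.637
grasp_force: 11.1
```

>>> carry_out(
  deltas=[
    [0, 0, -0.05, 0, 0.27],
    [0, 0, -0.15, 0, 0.27],
    [0, 0, -0.3, 0, 0.27],
    [0, 0, -0.5, 0, 0.27],
    [0, 0, -0.7, 0, 0.27],
    [0, 0, -0.85, 0, 0.27],
    [0, 0, -0.9, 0, 0.27],
    [0, 0, -0.9, 0, 0.27],
  ],
)

```text
clock: 16.15
position: [0.553, -0.2516, 0.159]
ee_rot: [0.981, -0.192, 0.0, 0.0]
ft_force: [0.3, -0.2, -1.0]
grip_width: 0.64
grasp_force: 9.0
```

```bash
cat >> h.py <<'E'
def tongs(names=("side","top"),lo=.08,full=False):
    """tongs in tool axes: x along, y closing, z down from TCP"""
    from scipy.spatial.transform import Rotation as Ro
    o=manip.get_obs(); T=np.array(o["position"]); R=Ro.from_quat(o["ee_rot"]).as_matrix()
    for n in names:
        p=camera(n);W=cloud(p); L=(W-T)@R
        m=(L[...,0]>-.14)&(L[...,0]<.13)&(abs(L[...,1])<.06)&(L[...,2]>-.03)&(L[...,2]<.05)&(W[...,2]>.03)
        for a,b in((-.13,-.1),(-.1,-.06),(-.06,-.03),(.03,.05),(.05,.065),(.065,.1),(.1,.13)):
            q=L[m&(L[...,0]>a)&(L[...,0]<b)]
            if len(q): print(n,a,len(q),"x",np.round([q[:,0].min(),q[:,0].max()],3),"y",np.round([q[:,1].min(),q[:,1].max()],3),"z",np.round([q[:,2].min(),q[:,2].max()],3),"inner",np.round([q[q[:,1]<0,1].max(initial=-1),q[q[:,1]>0,1].min(initial=1)],3))
E
python3 - <<'E'
from h import *
tongs(); o=manip.get_obs(); print(o["grip_width"],o["grasp_force"],o["ft_force"])
p=camera("side"); save("s4.png",p["img"][60:200,220:400],4)
plan((.553,-.25,.15,0))
E
```

```text
side -0.13 21 x [-0.125 -0.1  ] y [-0.011  0.006] z [0.001 0.02 ] inner [-0.     0.001]
side -0.1 129 x [-0.1  -0.06] y [-0.03   0.026] z [-0.002  0.022] inner [-0.002  0.   ]
side -0.06 126 x [-0.06 -0.03] y [-0.031  0.027] z [-0.002  0.025] inner [-0.017  0.014]
side 0.03 42 x [0.03 0.05] y [-0.03   0.023] z [-0.001  0.023] inner [-0.018  0.018]
side 0.05 30 x [0.051 0.065] y [-0.031 -0.017] z [-0.001  0.02 ] inner [-0.017  1.   ]
side 0.065 72 x [0.065 0.097] y [-0.032  0.027] z [-0.     0.023] inner [-0.019  0.023]
top -0.13 33 x [-0.123 -0.101] y [-0.009  0.006] z [0.001 0.021] inner [-0.  0.]
top -0.1 128 x [-0.1  -0.06] y [-0.028  0.026] z [-0.003  0.027] inner [-0.  0.]
top -0.06 113 x [-0.06 -0.03] y [-0.028  0.026] z [-0.002  0.028] inner [-0.018  0.017]
top 0.03 7 x [0.042 0.049] y [-0.028 -0.025] z [0.001 0.015] inner [-0.025  1.   ]
top 0.05 14 x [0.05  0.064] y [-0.028 -0.024] z [-0.     0.023] inner [-0.024  1.   ]
top 0.065 27 x [0.066 0.093] y [-0.029 -0.024] z [-0.001  0.022] inner [-0.024  1.   ]
0.6378559800693114 8.975847065448761 [-0.30386986 -0.04006715 -2.36911889]
now [ 0.5524 -0.2513  0.1577] yaw -22.17 t 16.3
(0.553, -0.25, 0.15, 0) -> [ 0.    -0.01   0.051] spin -0.739
```

View pics/s4.png

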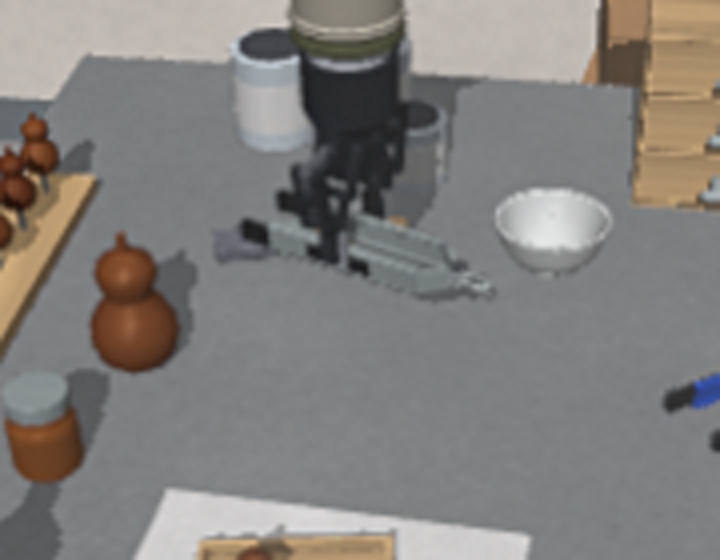

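The tongs hang level and symmetric in the fingers: heads' middle 80 mm ahead of the TCP, mid-height 11 mm below it. Now measure the gourd accurately.

```bash
cat >> h.py <<'E'
def gourd(x0=.53,x1=.62,y0=0,y1=.085,dz=0):
    from scipy.optimize import least_squares
    # radius profile above base (upper bulb / waist)
    for n in("side","top"):
        p=camera(n);W=cloud(p); P=W[box(W,x0,x1,y0,y1,.05+dz,.061+dz)]
        f=least_squares(lambda c:np.hypot(P[:,0]-c[0],P[:,1]-c[1])-.0138,P[:,:2].mean(0),loss="soft_l1",f_scale=.002)
        S=W[box(W,x0,x1,y0,y1,.0685+dz,.09+dz)]
        print(n,len(P),"bulb",np.round(f.x,4),"rms",np.sqrt(np.mean(f.fun**2)),"stem",np.round(S.mean(0),4) if len(S) else 0)
E
python3 - <<'E'
from h import *
gourd()
plan((.45,-.1,.15,0))
E
```

```text
side 28 bulb [0.5783 0.0393] rms 0.0012004111982379954 stem [0.5771 0.0419 0.0733]
top 21 bulb [0.579  0.0394] rms 0.001627024022266518 stem [0.5752 0.0387 0.0724]
now [ 0.5525 -0.2513  0.1579] yaw -22.16 t 16.4
(0.45, -0.1, 0.15, 0) -> [-1.014 -0.677  0.052] spin -0.739
```

>>> carry_out(
  deltas=[
    [-0.1, -0.07, 0, -0.1, 0.27],
    [-0.3, -0.2, 0, -0.25, 0.27],
    [-0.5, -0.34, 0, -0.4, 0.27],
    [-0.7, -0.47, 0, -0.55, 0.27],
    [-0.9, -0.6, 0, -0.7, 0.27],
    [-1, -0.67, 0, -0.74, 0.27],
    [-1, -0.67, 0, -0.74, 0.27],
  ],
)

```text
clock: 17.27
position: [0.4519, -0.1015, 0.1589]
ee_rot: [1.0, 0.0, 0.0, 0.0]
ft_force: [1.4, -0.2, -1.0]
grip_width: 0.638
grasp_force: 9.0
```

>>> carry_out(
  deltas=[
    [0, -0.15, 0, 0, 0.27],
    [0, -0.4, 0, 0, 0.27],
    [0, -0.65, 0, 0, 0.27],
    [0, -0.85, 0, 0, 0.27],
    [0, -0.92, 0, 0, 0.27],
    [0, -0.92, 0, 0, 0.27],
  ],
)

```text
clock: 18.02
position: [0.4524, 0.0356, 0.1588]
ee_rot: [1.0, 0.0, 0.0, -0.0]
ft_force: [0.3, -0.2, -0.3]
grip_width: 0.641
grasp_force: 9.0
```

Run:
```python
from h import *
tongs()
plan((.45,.0385,.1,0),(.45,.0385,.0545,0)); print(manip.get_obs()["grasp_force"])
```

```text
side -0.13 25 x [-0.124 -0.1  ] y [-0.011  0.006] z [0.007 0.018] inner [-0.001  0.001]
side -0.1 194 x [-0.1  -0.06] y [-0.031  0.026] z [-0.003  0.024] inner [-0.001  0.001]
side -0.06 190 x [-0.06 -0.03] y [-0.03   0.026] z [-0.003  0.024] inner [-0.016  0.016]
side 0.03 119 x [0.03 0.05] y [-0.03   0.027] z [-0.     0.025] inner [-0.016  0.016]
side 0.05 92 x [0.05  0.065] y [-0.03   0.027] z [-0.001  0.024] inner [-0.018  0.017]
side 0.065 143 x [0.065 0.094] y [-0.031  0.029] z [-0.001  0.024] inner [-0.016  0.019]
now [0.4522 0.0347 0.1587] yaw -0.08 t 18.12
(0.45, 0.0385, 0.1, 0) -> [-0.015 -0.026  0.391] spin -0.003
(0.45, 0.0385, 0.0545, 0) -> [-0.015 -0.026  0.694] spin -0.003
9.002940505743027
```

>>> carry_out(
  deltas=[
    [0, -0.02, 0.1, 0, 0.27],
    [0, -0.02, 0.25, 0, 0.27],
    [0, -0.02, 0.4, 0, 0.27],
    [0, -0.02, 0.55, 0, 0.27],
    [0, -0.02, 0.65, 0, 0.27],
    [0, -0.02, 0.69, 0, 0.27],
    [0, -0.02, 0.69, 0, 0.27],
    [0, -0.02, 0.69, 0, 0.27],
  ],
)

```text
clock: 19.12
position: [0.4524, 0.0392, 0.0559]
ee_rot: [1.0, 0.0, 0.001, 0.0]
ft_force: [0.0, -0.0, -0.9]
grip_width: 0.641
grasp_force: 9.0
```

Run:
```python
from h import *
tongs(("side",)); gourd(x0=.557)
plan((.4975,.038,.0545,0))
p=camera("side"); save("s5.png",p["img"][160:290,220:400],4)
```

```text
side -0.13 21 x [-0.122 -0.1  ] y [-0.009  0.007] z [0.009 0.023] inner [-0.  0.]
side -0.1 159 x [-0.1  -0.06] y [-0.03   0.026] z [-0.002  0.024] inner [-0.     0.001]
side -0.06 165 x [-0.06 -0.03] y [-0.031  0.027] z [-0.002  0.024] inner [-0.016  0.016]
side 0.03 104 x [0.03 0.05] y [-0.031  0.029] z [-0.001  0.024] inner [-0.017  0.015]
side 0.05 83 x [0.05  0.065] y [-0.03   0.028] z [-0.002  0.023] inner [-0.016  0.015]
side 0.065 118 x [0.065 0.094] y [-0.032  0.03 ] z [-0.003  0.024] inner [-0.022  0.017]
side 0.1 115 x [0.107 0.13 ] y [-0.022  0.008] z [-0.021  0.026] inner [-0.  0.]
side 31 bulb [0.5785 0.0392] rms 0.0015523146362324595 stem [0.5779 0.0389 0.0724]
top 15 bulb [0.5759 0.0385] rms 0.002450176533568729 stem [0.5756 0.0411 0.0711]
now [0.4523 0.0391 0.0558] yaw 0.03 t 19.27
(0.4975, 0.038, 0.0545, 0) -> [0.301 0.008 0.009] spin 0.001
```

View pics/s5.png

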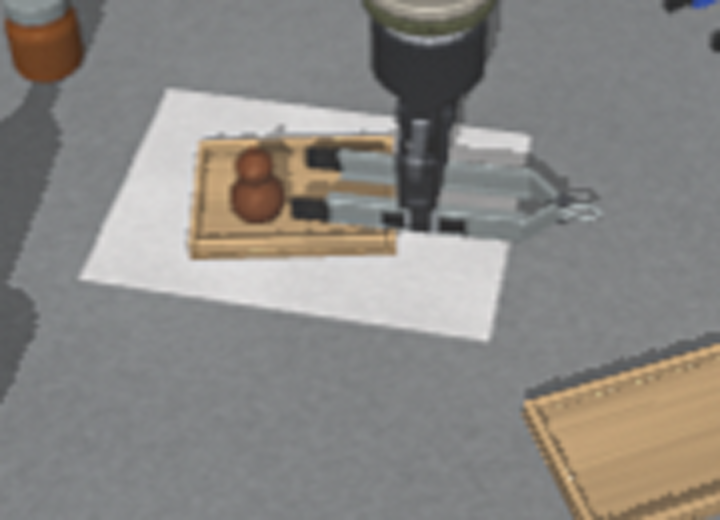

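The heads (crop px 325,155 and 310,208) straddle the line to the gourd at (258,190). Slide forward 45 mm.

>>> carry_out(
  deltas=[
    [0.02, 0, 0, 0, 0.27],
    [0.06, 0.003, 0.003, 0, 0.27],
    [0.11, 0.005, 0.005, 0, 0.27],
    [0.16, 0.005, 0.005, 0, 0.27],
    [0.21, 0.005, 0.005, 0, 0.27],
    [0.25, 0.005, 0.005, 0, 0.27],
    [0.285, 0.005, 0.005, 0, 0.27],
    [0.302, 0.005, 0.005, 0, 0.27],
    [0.302, 0.005, 0.005, 0, 0.27],
  ],
)

```text
clock: 20.45
position: [0.4973, 0.0385, 0.0545]
ee_rot: [1.0, 0.0, -0.0, 0.0]
ft_force: [-1.1, 0.1, -1.5]
grip_width: 0.637
grasp_force: 9.0
```

Run:
```python
from h import *
tongs(("side",)); gourd(); plan((.4975,.038,.0545,0))
p=camera("side"); save("s6.png",np.hstack([p["img"][170:260,230:360],camera("top")["img"][140:230,230:360]]),3)
```

```text
side -0.13 26 x [-0.122 -0.102] y [-0.011  0.005] z [0.004 0.014] inner [-0.  0.]
side -0.1 158 x [-0.1   -0.061] y [-0.029  0.028] z [-0.001  0.024] inner [-0.001  0.001]
side -0.06 165 x [-0.06 -0.03] y [-0.031  0.027] z [-0.002  0.024] inner [-0.015  0.015]
side 0.03 92 x [0.031 0.05 ] y [-0.03   0.026] z [-0.001  0.024] inner [-0.016  0.016]
side 0.05 82 x [0.05  0.065] y [-0.03   0.029] z [-0.002  0.024] inner [-0.     0.006]
side 0.065 193 x [0.065 0.099] y [-0.031  0.03 ] z [-0.022  0.023] inner [-0.  0.]
side 121 bulb [0.5584 0.0466] rms 0.014707994226399915 stem [0.5778 0.0397 0.0712]h.py:45: RuntimeWarning: Mean of empty slice.
  f=least_squares(lambda c:np.hypot(P[:,0]-c[0],P[:,1]-c[1])-.0138,P[:,:2].mean(0),loss="soft_l1",f_scale=.002)
  ret = um.true_divide(
Traceback (most recent call last):
  File "h.py", line 45, in gourd
    f=least_squares(lambda c:np.hypot(P[:,0]-c[0],P[:,1]-c[1])-.0138,P[:,:2].mean(0),loss="soft_l1",f_scale=.002)
ValueError: Initial guess is outside of provided bounds
```

The stem is still at (0.578,0.040), centred between the heads and unmoved. Squeeze gradually.

>>> carry_out(
  deltas=[
    [0, 0, 0, 0, 0.22],
    [0, 0, 0, 0, 0.17],
    [0, 0, 0, 0, 0.13],
    [0, 0, 0, 0, 0.1],
    [0, 0, 0, 0, 0.07],
    [0, 0, 0, 0, 0.05],
    [0, 0, 0, 0, 0.03],
    [0, 0, 0, 0, 0.01],
    [0, 0, 0, 0, -0.02],
    [0, 0, 0, 0, -0.05],
    [0, 0, 0, 0, -0.1],
    [0, 0, 0, 0, -0.15],
    [0, 0, 0, 0, -0.15],
  ],
  force=25,
)

```text
clock: 22.22
position: [0.4972, 0.0384, 0.0546]
ee_rot: [1.0, 0.0, 0.0, 0.0]
ft_force: [-0.3, -0.2, 0.7]
grip_width: 0.531
grasp_force: 25.5
```

>>> carry_out(
  deltas=[
    [0, 0, -0.02, 0, -0.15],
    [0, 0, -0.05, 0, -0.15],
    [0, 0, -0.1, 0, -0.15],
    [0, 0, -0.16, 0, -0.15],
    [0, 0, -0.23, 0, -0.15],
    [0, 0, -0.31, 0, -0.15],
    [0, 0, -0.39, 0, -0.15],
    [0, 0, -0.47, 0, -0.15],
    [0, 0, -0.54, 0, -0.15],
    [0, 0, -0.6, 0, -0.15],
    [0, 0, -0.65, 0, -0.15],
    [0, 0, -0.69, 0, -0.15],
    [0, 0, -0.7, 0, -0.15],
    [0, 0, -0.7, 0, -0.15],
    [0, 0, -0.7, 0, -0.15],
    [0, 0, -0.7, 0, -0.15],
  ],
)

```text
clock: 24.22
position: [0.4971, 0.0384, 0.1594]
ee_rot: [1.0, 0.0, -0.0, -0.0]
ft_force: [-0.4, 0.0, -2.0]
grip_width: 0.504
grasp_force: 25.6
```

Run:
```python
from h import *
p=camera("side");W=cloud(p); o=manip.get_obs(); print(o["position"],o["grasp_force"],o["clock"])
S=W[box(W,.53,.63,-.01,.09,.09,.2)]; print("top z",S[:,2].max(), "low")
for lo in np.arange(.09,.19,.01):
    q=S[(S[:,2]>lo)&(S[:,2]<lo+.01)]; print(round(lo,2),len(q),np.round(q.mean(0),3) if len(q) else 0)
t=box(W,.4,.68,-.1,.15,.0125,.026); print("rim",rect(W[t]),t.sum())
save("s7.png",p["img"][130:280,220:400],4)
```

```text
[0.49712403 0.03843723 0.15937381] 25.612088951747864 24.275
top z 0.17420597947262556 low
0.09 0 0
0.1 0 0
0.11 27 [0.573 0.054 0.117]
0.12 38 [0.577 0.054 0.126]
0.13 67 [0.558 0.047 0.136]
0.14 92 [0.557 0.045 0.145]
0.15 147 [0.559 0.044 0.155]
0.16 32 [0.577 0.042 0.163]
0.17 4 [0.578 0.041 0.173]
0.18 0 0
rim (array([555.5,  21.5]), array([150.4, 115.4]), 10.5) 375
```

View pics/s7.png

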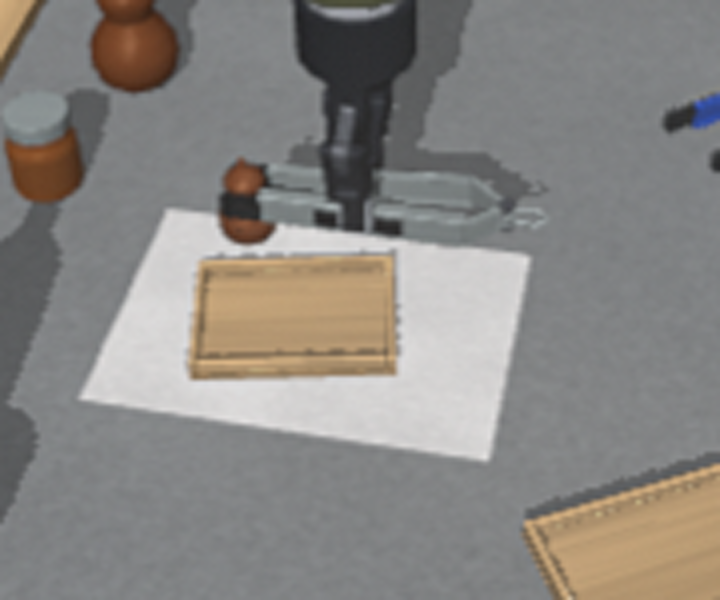

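The gourd hangs upright in the heads (crop px 245,205), with the tray flat on the sheet below. I'll wait briefly and check for creep.

>>> carry_out(
  deltas=[
    [0, 0, 0, 0, -0.15],
    [0, 0, 0, 0, -0.15],
    [0, 0, 0, 0, -0.15],
    [0, 0, 0, 0, -0.15],
    [0, 0, 0, 0, -0.15],
    [0, 0, 0, 0, -0.15],
    [0, 0, 0, 0, -0.15],
    [0, 0, 0, 0, -0.15],
  ],
)

```text
clock: 25.28
position: [0.4972, 0.0384, 0.1595]
ee_rot: [1.0, 0.0, 0.0, 0.0]
ft_force: [-0.1, -0.3, -1.1]
grip_width: 0.504
grasp_force: 25.6
```

Run:
```python
from h import *
p=camera("side");W=cloud(p)
S=W[box(W,.565,.63,-.01,.09,.09,.2)]; z=S[:,2].max(); print(z,S[:,2].min(),manip.get_obs()["grip_width"])
if z>.168: print(ticket.hand_in())
```

```text
0.1750830857357109 0.11071426944430926 0.5049956620603849
the job is handed in; nothing more can be done
None
```

The job is handed in, with no verdict returned: the tray lies wholly on the sheet, and the tongs hold the gourd upright and still over it, its base about 10 cm above the tray floor.

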